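# Hang up the sound mugs, cull the broken one

## Robot

A 6-joint arm with a two-finger parallel gripper is mounted at the origin on the work surface. World frame = base frame: x ahead of the robot, y to its left, z up, the work surface at z = 0. Lengths are in mm, angles in rad, forces in N, time in s.
With the tool pointing down it reaches from about 400 to 925 mm from the base axis. Payload 12.5 kg.
Tool frame: the origin (TCP) lies midway between the tips of the shut fingers; the grasp point (between the pads) lies 19 mm behind it; z points along the fingers, y is the line along which they close (so a half turn about z gives the same grasp; the last joint's range is limited). The gripper opens to 95 mm and grips with 3 to 60 N. Pads are 20 mm wide; open, the fingers measure 119 mm over their backs; the gripper's body (75 mm by 180 mm) begins 59 mm behind the grasp point.
Start: joints at [1.077, 0.491, 1.559, -0, 1.092, -0.106], TCP at [236.331, 578.614, 214.661] pointing down, gripper open.
Joint ranges: [-3.1, 3.1], [-0.84, 2.19], [0.05, 2.79], [-1.13, 4.28], [0.06, 2.93], [-2.69, 2.69]. Speed limits (rad/s): [2.22, 2.22, 2.79, 3.14, 3.14, 3.14].

## Interface

Orientations are given as [roll, pitch, yaw] about the fixed x, y, z axes, in that order (R = Rz(yaw) Ry(pitch) Rx(roll)).
In Python, from cell import state, read_camera, camera_info, env gives the robot as it stands.
- The arm moves only by the tool move_arm, never from a script. Its argument "commands" is a list of rows, each a list of 3 entries, a list of its own where there are three numbers: the shift along the world's x, y, z in cm, then the turn, a rotation vector about the world's x, y, z in degrees, then the opening, from 0 (shut) to 1 (fully open). A call has 1 to 10 rows; each row shifts and turns the commanded pose from where the row before left it; what a row does not reach is not made up. A row lasts 1/10 s, in which the tool goes at most 50 mm and 8.59 degrees, less where a joint would pass 70% of its speed; a pose out of reach is approached as far as the arm can. A call with a gripper value outside its range is refused whole. The fingers move at their own pace and stop on an object; the grip force is fixed at half the most. Time passes only in rows, so rows that do not move let the fingers close. It gives the time, the measured TCP pose, the force, the opening and the grip force at its end, in the units of the state.
- state(): the state, without advancing time (a new reading comes with each control period).
- read_camera(name): name is "scene" or "side" or "wrist"; returns the picture (420x560x3 uint8, blue, green, red); there is no depth.
- camera_info(name): a dict with "K" (3x3 intrinsics, pixels), "k1" (the pictures are not rectified: a ray, as slopes to the right and down, at radius r is drawn at 1 + k1 r^2 times it, then the intrinsics apply), "cam_to_world" (4x4, takes a point from camera to world coordinates). Camera axes: x right, y down, z forward; pixel columns grow to the right and rows downward; lengths in mm; the calibration is good to about 2 mm. A picture is of the moment at which its call begins: read the wrist's pose just before it. camera_info takes no time and is no camera call; for the wrist camera it gives the pose at the moment of the call.
- env.job_done(): hands the job in; it is judged then, once.
The state is a dict: "t": time; "joints": joint angles; "qvel": joint speeds; "tau": joint torques, N m; "eef_pos": TCP position; "tcp_rot": TCP orientation; "ft_force": force on the tool from outside, world axes, zero at the start; "moment": the same for the moment, N m; "opening": opening from 0.0 (shut) to 1.0 (fully open); "grip_force": force on a finger pad.
Only numpy, scipy, OpenCV 4.12 (cv2) and the standard library are available. Lean on these libraries where they do the work, as an engineer would, in place of code of your own. Each camera call takes 0.05 s, during which the arm holds its last target. There are 200 camera calls.

## Task

Tidy the staff mugs on the reading-room desk: hang the two sound mugs by their handles on the mug stand, one on each hook, and stand the mug whose handle has broken off upright in the cardboard discard box. Do not drop any mug, and leave the pen pot, card terminal and stapler where they are.

Things in the scene. Friction and masses are not known exactly. Their poses are not given: they have to be found in the camera images.
- mug_a: Sound white ceramic mug, diameter 60 mm, height 95 mm, wall 4 mm, upright at the start. Origin: centre of its underside, z up its axis. Its D-shaped handle (10 mm round bar) stands out along +y in the plane x = 0, to 67 mm from the axis; the handle's free opening is y = 30 to 57 mm, z = 27 to 75 mm. Hung and let go, it tips about 60 degrees, its body swinging below the hook.
- mug_b: Sound white ceramic mug, diameter 60 mm, height 95 mm, wall 4 mm, upright at the start. Origin: centre of its underside, z up its axis. Its D-shaped handle (10 mm round bar) stands out along +y in the plane x = 0, to 67 mm from the axis; the handle's free opening is y = 30 to 57 mm, z = 27 to 75 mm. Hung and let go, it tips about 60 degrees, its body swinging below the hook.
- mug_broken: White ceramic mug of the same body (diameter 60 mm, height 95 mm), but its handle has broken off: only two stubs 10 mm thick, at most 12 mm long, are left at its +y side. Origin: centre of its underside; z up.
- mug_stand: Fixed mug stand: wooden base 190 x 260 x 14 mm (from x = -140 to +50 mm), two upright steel posts 14 mm thick at x = 0, y = +90 and -90 mm, 208 mm high, joined by a crossbar at height 100 mm. Each post carries at its top one upturned hook pointing along -x of the stand. Origin: on the desk midway between the posts; z up.
- hook_left (a point): Resting place on top of the left hook, at (-90, +90, 200) mm in the stand's frame. The hook is 8 mm round bar: from the post it runs nearly level (8 mm down) along the stand's -x to here, then turns up at 45 degrees to its tip, 22 mm further along -x, top 18 mm above this point. Nothing stands above it.
- hook_right (a point): Resting place on top of the right hook, at (-90, -90, 200) mm in the stand's frame. The hook is 8 mm round bar: from the post it runs nearly level (8 mm down) along the stand's -x to here, then turns up at 45 degrees to its tip, 22 mm further along -x, top 18 mm above this point. Nothing stands above it.
- discard_box: Fixed open cardboard box, 160 x 160 mm, 50 mm high, walls and floor 5 mm thick. Origin: centre of its underside; z up.
- pen_pot: Bystander: black round pen pot, diameter 72 mm, height 95 mm, pens up to 150 mm high. Origin: centre of its underside.
- card_terminal: Bystander: black card terminal lying flat, 165 x 75 x 33 mm, long along its x. Origin: centre of its underside.
- stapler: Bystander: stapler, 140 x 36 x 47 mm, long along its x. Origin: centre of its underside.
There are look-alikes about, which are no part of the job. What is shaped like the mug_b but orange or purple is not meant. What is shaped like the mug_broken but blue or purple is not meant.

How it is judged:
By the outcome, as a careful person would: the job done as asked, in the order asked, and still so for the second after the job is handed in, with the robot touching nothing.
It also fails if it takes over 69 s, if anything falls off the work surface, if the arm or the gripper's body presses on something with over 40 N, if the wrist force passes 120 N, or if a joint passes its speed limit or range.

## Working session

There is one attempt and no reset: what is moved stays moved. The work goes in short steps, Python scripts to look and compute and a tool call to move; the robot and the scene stay as the last step left them, time stands still between calls to the robot, and variables do not carry over. Pictures are saved under pics/ and viewed, at most 11 in all, crops included, and the job is handed in when it is done.

Besides the shell and the picture viewer there is one more tool, called after "Call:" in YAML: its name, and indented under it one key for each argument. move_arm: Moves the arm, as the interface text tells. Its arguments: {"type":"object","properties":{"commands":{"type":"array"}},"required":["commands"]}

```bash
ls; mkdir -p pics; cat > h.py <<'E'
import numpy as np, cv2
from cell import state, read_camera, camera_info, env
def ray(ci,u,v):
    K=np.array(ci["K"]);T=np.array(ci["cam_to_world"])
    d=np.array([(u-K[0,2])/K[0,0],(v-K[1,2])/K[1,1]]);s=d.copy()
    for _ in range(20): s=d/(1+ci["k1"]*(s@s))
    return T[:3,3],T[:3,:3]@np.array([s[0],s[1],1])
def onz(ci,u,v,z):
    o,d=ray(ci,u,v);return o+d*(z-o[2])/d[2]
def proj(ci,P):
    K=np.array(ci["K"]);T=np.array(ci["cam_to_world"])
    p=T[:3,:3].T@(np.array(P)-T[:3,3]);s=p[:2]/p[2];s=s*(1+ci["k1"]*(s@s))
    return K[0,0]*s[0]+K[0,2],K[1,1]*s[1]+K[1,2]
def tri(c1,p1,c2,p2):
    o1,d1=ray(c1,*p1);o2,d2=ray(c2,*p2)
    d1=d1/np.linalg.norm(d1);d2=d2/np.linalg.norm(d2)
    t=np.linalg.lstsq(np.c_[d1,-d2],o2-o1,rcond=None)[0]
    a,b=o1+d1*t[0],o2+d2*t[1];return (a+b)/2,np.linalg.norm(a-b)
E
python3 - <<'E'
from h import *
for n in("scene","side"):
    cv2.imwrite(f"pics/{n}0.png",cv2.resize(read_camera(n),(784,588)))
    ci=camera_info(n);print(n,np.round(ci["K"],1).tolist(),ci["k1"],np.round(ci["cam_to_world"],3).tolist())
print(state())
E
```

```text
pics
scene [[440.1, 0.0, 284.3], [0.0, 440.1, 209.5], [0.0, 0.0, 1.0]] -0.10030828970477719 [[0.738, 0.373, -0.562, 1232.399], [0.675, -0.404, 0.618, -778.913], [0.004, -0.835, -0.55, 838.204], [0.0, 0.0, 0.0, 1.0]]
side [[430.1, 0.0, 281.7], [0.0, 430.1, 209.6], [0.0, 0.0, 1.0]] -0.05708446495828573 [[0.936, -0.211, 0.281, 259.419], [-0.351, -0.603, 0.716, -693.396], [0.019, -0.769, -0.639, 757.879], [0.0, 0.0, 0.0, 1.0]]
{'t': 0.1, 'joints': array([ 1.07738420e+00,  4.91501955e-01,  1.55941548e+00,  1.48642408e-05,
        1.09168290e+00, -1.05597880e-01]), 'qvel': array([-0.0003706 , -0.00127389, -0.00175678, -0.00089608, -0.0013061 ,
        0.00083951]), 'tau': array([ 2.77143285e-03, -6.13628626e+01, -2.58608544e+01,  6.94000069e-02,
        4.69288719e-02, -2.22854294e-05]), 'eef_pos': array([236.22179498, 578.39897749, 214.10923001]), 'tcp_rot': array([-3.14059198e+00, -1.19321088e-04,  2.75377149e+00]), 'ft_force': array([-0.94368618,  0.00819113, -0.89748974]), 'moment': array([0.02766922, 0.00520192, 0.00878086]), 'grip_force': 0.0, 'opening': 0.9973754794580529}
```

View pics/scene0.png

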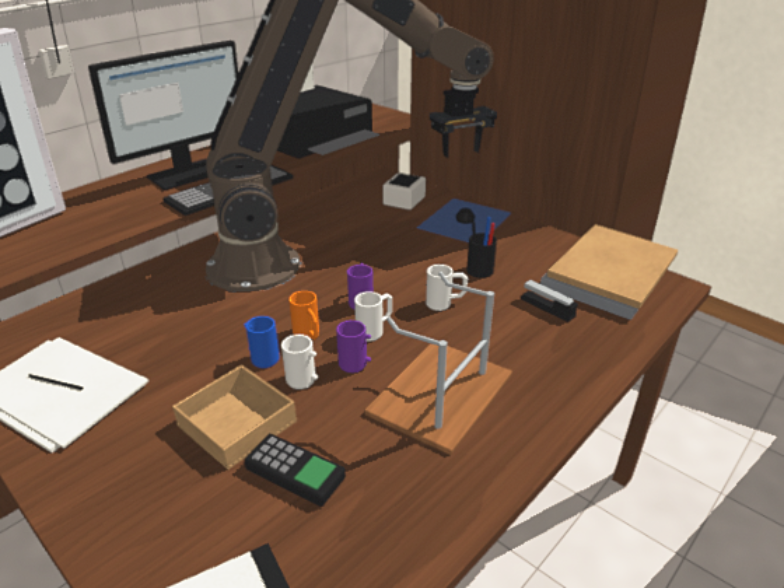

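View pics/side0.png

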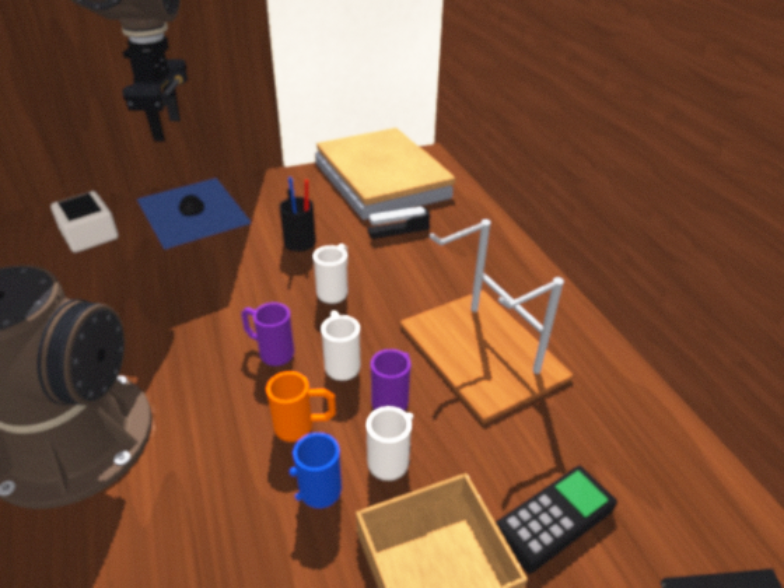

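Scene (784 px wide): white candidates are the mug at (298,362) with two stubs (broken), (369,315) with a handle, and (439,287) with a handle. The look-alikes are purple (351,347) and (360,280), orange (304,315) and blue (262,342). The stand hooks point towards the robot. Next: close crops.

```bash
python3 - <<'E'
from h import *
a=read_camera("scene")[175:325,160:360]; b=read_camera("side")[150:300,220:420]
cv2.imwrite("pics/sc1.png",cv2.resize(a,(800,600),interpolation=cv2.INTER_CUBIC))
cv2.imwrite("pics/sd1.png",cv2.resize(b,(800,600),interpolation=cv2.INTER_CUBIC))
E
```

```text
(no output)
```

View pics/sc1.png

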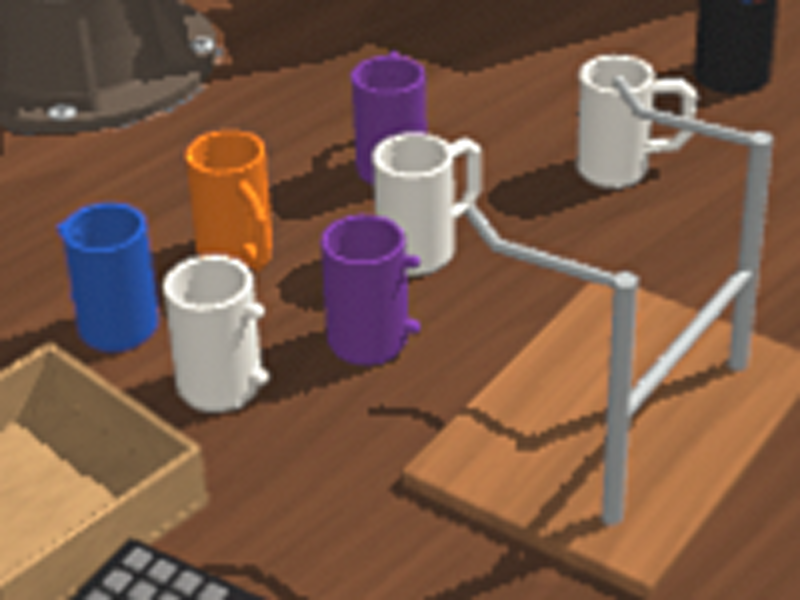

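View pics/sd1.png

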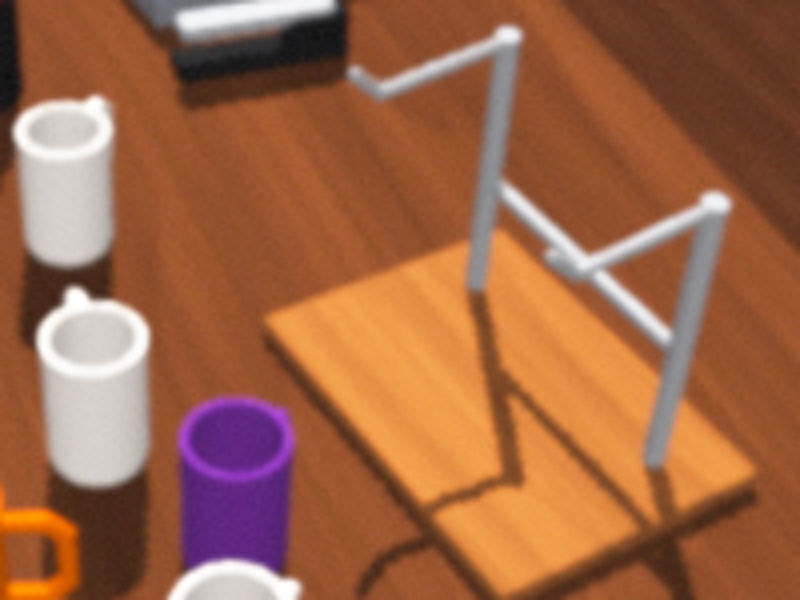

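The scene crop shows the broken mug at (211,281) with its stubs, the middle mug's rim at (414,156) and the far mug's rim at (617,76). Both of those have full handles. The hook bends are at (643,114) and (495,244). The side crop shows the same things: rims at (64,130) and (94,338), bends at (381,93) and (582,272). Triangulating now.

```bash
python3 - <<'E'
from h import *
c=camera_info("scene");s=camera_info("side")
S=lambda u,v:(160+u/4,175+v/4)
D=lambda u,v:(220+u/4,150+v/4)
np.set_printoptions(precision=1,suppress=True)
L=dict(broken=((211,281),(234.5,614)),M=((414,156),(94,338)),F=((617,76),(64,130)),
 hM=((470,145),(76,298)),hF=((685,100),(97,103)),stub=((258,311),(291,590)),
 postF=((761,140),(508,35)),postN=((624,281),(713,203)),tipF=((618,80),(355,72)),tipN=((468,207),(553,260)),
 bendF=((643,114),(381,93)),bendN=((495,244),(582,272)))
for k,(a,b) in L.items(): print(k,*tri(c,S(*a),s,D(*b)))
for k,p in dict(back=(240,369),right=(294,405),front=(228,450),left=(175,410)).items():print(k,onz(c,p[0]/1.4,p[1]/1.4,50))
for k,p in dict(back=(466,479),right=(527,580),left=(357,520)).items():print('side',k,onz(s,p[0]/1.4,p[1]/1.4,50))
# base edges of the mugs ok: pot, other mugs at z=95
for k,p in dict(orange=(304,298),purp=(360,271),purpbr=(351,330),blue=(262,325),pot=(481,240)).items():print(k,onz(c,p[0]/1.4,p[1]/1.4,95)[:2])
w=camera_info("wrist");print(np.array(w["cam_to_world"]),w["K"][0],state()["tcp_rot"])
E
```

```text
broken [ 447.6 -208.9   93.2] 2.5674035487554763
M [439.8  -1.8  92.3] 0.7196674303664611
F [478.3 194.8  92. ] 1.8354308516437068
hM [444.5  54.3  75.6] 1.8889052053625484
hF [515.3 243.   67.4] 10.900342852899746
stub [ 482.5 -196.9   80.4] 0.20793944007577364
postF [713.3  48.7 205.7] 2.2764347667431557
postN [ 741.7 -128.9  205.7] 1.8132831475590456
tipF [606.5  30.6 215. ] 1.4550138872688856
tipN [ 634.5 -148.9  215.3] 1.7960952513318298
bendF [625.9  34.9 193.7] 0.9752529359657512
bendN [ 655.3 -146.3  197.8] 0.7601801330323219
back [ 380.8 -305.4   50. ]
right [ 537.6 -297.5   50. ]
front [ 540.7 -445.3   50. ]
left [ 388.9 -456.7   50. ]
side back [ 524.6 -299.5   50. ]
side right [ 532.8 -450.3   50. ]
side left [ 367.8 -306.6   50. ]
orange [335.1 -96.5]
purp [344.1  65.3]
purpbr [ 493.6 -107.6]
blue [ 348.  -219.6]
pot [461.1 379.9]
[[  0.4   0.9   0.3 164. ]
 [  0.9  -0.4  -0.1 609. ]
 [ -0.    0.3  -1.  384.8]
 [  0.    0.    0.    1. ]] [291.4   0.  280. ] [-3.1 -0.   2.8]
```

Call:
move_arm:
  commands:
    - [[2.4,-3.8,0.2],[0,0,-8.5],1]
    - [[2.4,-3.8,0.2],[0,0,-8.5],1]
    - [[2.4,-3.8,0.2],[0,0,-8.5],1]
    - [[2.4,-3.8,0.2],[0,0,-8.5],1]
    - [[2.4,-3.8,0.2],[0,0,-8.5],1]
    - [[2.4,-3.8,0.2],[0,0,-8.5],1]
    - [[2.4,-3.8,0.2],[0,0,-8.5],1]
    - [[2.4,-3.8,0.2],[0,0,-8.5],1]
    - [[2.4,-3.8,0.2],[0,0,-8.5],1]
    - [[2.4,-3.8,0.2],[0,0,-8.5],1]

```text
t: 1.2
eef_pos: [477.0, 196.9, 234.8]
tcp_rot: [3.141, -0.0, 1.264]
ft_force: [0.7, 0.5, -0.3]
opening: 0.996
grip_force: 0.0
```

Call:
move_arm:
  commands:
    - [[0,0,0],[0,0,-8.5],1]
    - [[0,0,0],[0,0,-8.5],1]
    - [[0,0,0],[0,0,-4],1]
    - [[0,0,0],[0,0,0],1]

```text
t: 1.6
eef_pos: [476.3, 198.4, 234.6]
tcp_rot: [-3.142, 0.0, 0.903]
ft_force: [0.2, 0.9, -0.1]
opening: 1.0
grip_force: 0.0
```

```bash
python3 - <<'E'
from h import *
s=state();print(s["t"],s["eef_pos"],s["tcp_rot"],s["joints"])
im=read_camera("wrist");np.save("w1.npy",im);cv2.imwrite("pics/w1.png",im)
E
```

```text
1.6 [476.32104957 198.41761279 234.56341305] [-3.14153841e+00  2.49594555e-04  9.02512777e-01] [ 2.66694064e-01  3.14450118e-01  1.79640874e+00 -1.21908536e-04
  1.03096683e+00  9.35040293e-01]
```

View pics/w1.png

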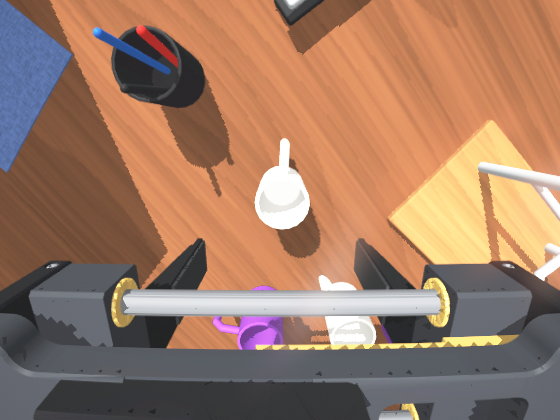

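The wrist view shows the far mug centred between the fingers' plane, rim about (282,203), handle top bar ending at (285,143). The middle mug's rim is at (354,335), partly hidden.

```bash
cat > rim.py <<'E'
from h import *
def rim(im,roi):
    x0,y0,x1,y1=roi
    hsv=cv2.cvtColor(im,cv2.COLOR_BGR2HSV)
    m=((hsv[...,1]<50)&(hsv[...,2]>120)).astype(np.uint8)
    k=np.zeros_like(m);k[y0:y1,x0:x1]=m[y0:y1,x0:x1]
    c=max(cv2.findContours(k,cv2.RETR_EXTERNAL,cv2.CHAIN_APPROX_NONE)[0],key=cv2.contourArea)
    return c[:,0,:],k
E
python3 - <<'E'
from rim import *
np.set_printoptions(precision=1,suppress=True)
im=np.load("w1.npy");ci=camera_info("wrist")
c,k=rim(im,(225,120,345,245));print(c.min(0),c.max(0),cv2.contourArea(c))
for v in range(c[:,1].min(),c[:,1].max()+1,6):
    r=c[c[:,1]==v][:,0];print(v,r.min(),r.max())
bot=c[:,1].max()
# rim: lower half of contour lies on rim circle at z=95 -> cast and fit circle
low=c[c[:,1]>200]
P=np.array([onz(ci,u,v,95)[:2] for u,v in low])
A=np.c_[2*P,np.ones(len(P))];s=np.linalg.lstsq(A,(P**2).sum(1),rcond=None)[0]
print("rim",s[:2],np.sqrt(s[2]+s[:2]@s[:2]))
top=c[:,1].min();u=c[c[:,1]==top][:,0].mean()
e=onz(ci,u,top,80)[:2];d=e-s[:2];print("handle end",e,np.linalg.norm(d),np.degrees(np.arctan2(d[1],d[0])))
E
```

```text
[255 138] [309 228] 2842.5
138 284 284
144 280 289
150 280 288
156 279 288
162 279 288
168 271 291
174 264 298
180 261 302
186 259 304
192 257 307
198 255 308
204 255 309
210 256 308
216 259 305
222 264 300
228 276 289
rim [476.9 196.3] 29.773467583369637
handle end [521.1 249. ] 68.84897837249733 50.00754181261212
```

Call:
move_arm:
  commands:
    - [[0.06,-0.2,-3],[0,0,-1.7],1]
    - [[0,0,-4],[0,0,0],1]
    - [[0,0,-4],[0,0,0],1]
    - [[0,0,-4],[0,0,0],1]
    - [[0,0,-2],[0,0,0],1]
    - [[0,0,-1.35],[0,0,0],1]
    - [[0,0,0],[0,0,0],1]
    - [[0,0,0],[0,0,0],0.5]
    - [[0,0,0],[0,0,0],0.4]
    - [[0,0,0],[0,0,0],0.4]

```text
t: 2.65
eef_pos: [477.3, 196.8, 52.0]
tcp_rot: [3.141, -0.001, 0.875]
ft_force: [-0.2, -0.9, -0.5]
opening: 0.804
grip_force: 0.0
```

Call:
move_arm:
  commands:
    - [[0,0,0],[0,0,0],0.4]
    - [[0,0,0],[0,0,0],0.4]
    - [[0,0,0],[0,0,0],0.4]

```text
t: 2.95
eef_pos: [477.1, 196.7, 51.5]
tcp_rot: [3.141, -0.0, 0.874]
ft_force: [-0.1, 0.2, 4.0]
opening: 0.615
grip_force: 30.1
```

Call:
move_arm:
  commands:
    - [[0,0,1],[0,0,0],0.4]
    - [[0,0,3],[0,0,0],0.4]
    - [[0,0,4],[0,0,0],0.4]
    - [[0,0,4],[0,0,0],0.4]
    - [[0,0,3.5],[0,0,0],0.4]
    - [[0,0,0],[0,0,4],0.4]
    - [[1,-2.5,0],[0,0,7],0.4]
    - [[1,-3,0],[0,0,7],0.4]
    - [[1.5,-3.5,0],[0,0,7],0.4]
    - [[1.5,-3.5,0],[0,0,7],0.4]

```text
t: 3.95
eef_pos: [527.0, 70.5, 206.8]
tcp_rot: [3.141, -0.0, 1.438]
ft_force: [0.2, 0.4, -1.4]
opening: 0.611
grip_force: 30.1
```

Call:
move_arm:
  commands:
    - [[1.5,-3.5,0],[0,0,7],0.4]
    - [[1,-3,0],[0,0,6],0.4]
    - [[0.5,-1.5,0],[0,0,4],0.4]
    - [[0.5,-1,0],[0,0,0],0.4]
    - [[0,0,0],[0,0,0],0.4]
    - [[0,0,0],[0,0,0],0.4]

```text
t: 4.55
eef_pos: [561.6, -17.8, 206.2]
tcp_rot: [-3.141, -0.0, 1.728]
ft_force: [-0.8, 0.3, -1.1]
opening: 0.616
grip_force: 30.1
```

```bash
python3 - <<'E'
from h import *
s=state();print(s["t"],s["eef_pos"],s["tcp_rot"],s["opening"])
a=read_camera("scene");b=read_camera("side");w=read_camera("wrist");np.save("w2.npy",w)
A=cv2.resize(a[170:320,220:370],(400,400),interpolation=cv2.INTER_CUBIC);B=cv2.resize(b[110:260,270:420],(400,400),interpolation=cv2.INTER_CUBIC)
cv2.imwrite("pics/c2.png",np.hstack([A,B]))
E
```

```text
4.55 [561.6079605  -17.78435668 206.23733358] [-3.14134087e+00 -2.99743825e-04  1.72780970e+00] 0.6157998713909977
```

View pics/c2.png

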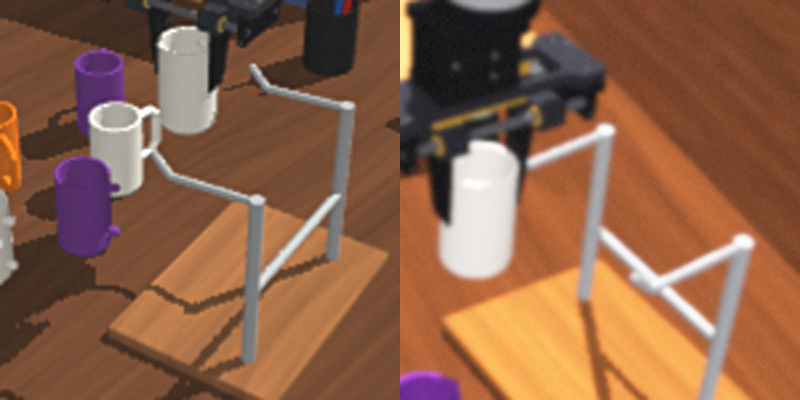

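The scene half shows the mug held upright left of the left hook, tip at (255,68). The side half agrees, with the mug at (478,215). Pose matches the plan, so I'm threading the hook.

Call:
move_arm:
  commands:
    - [[1,0.15,0],[0,0,0],0.4]
    - [[1,0.15,0],[0,0,0],0.4]
    - [[1,0.15,0],[0,0,0],0.4]
    - [[1,0.15,0],[0,0,0],0.4]
    - [[1,0.15,0],[0,0,0],0.4]
    - [[1,0.15,0],[0,0,0],0.4]
    - [[1,0.1,0],[0,0,0],0.4]
    - [[0,0,0],[0,0,0],0.4]
    - [[0,0,-1],[0,0,0],0.4]
    - [[0,0,-0.8],[0,0,0],0.4]

```text
t: 5.7
eef_pos: [631.4, -8.4, 187.2]
tcp_rot: [-3.141, -0.0, 1.729]
ft_force: [-0.8, -0.3, -2.6]
opening: 0.612
grip_force: 30.1
```

Call:
move_arm:
  commands:
    - [[0,0,-0.4],[0,0,0],0.4]
    - [[0,0,-0.3],[0,0,0],0.4]
    - [[0,0,-0.1],[0,0,0],0.4]
    - [[0,0,0],[0,0,0],0.4]

```text
t: 6.1
eef_pos: [631.9, -8.4, 180.2]
tcp_rot: [3.141, 0.0, 1.729]
ft_force: [-0.0, 0.3, -2.0]
opening: 0.615
grip_force: 30.1
```

```bash
python3 - <<'E'
from h import *
s=state();print(s["t"],s["eef_pos"],s["ft_force"],s["moment"])
a=read_camera("scene");b=read_camera("side")
A=cv2.resize(a[170:320,220:370],(400,400),interpolation=cv2.INTER_CUBIC);B=cv2.resize(b[110:260,270:420],(400,400),interpolation=cv2.INTER_CUBIC)
cv2.imwrite("pics/c3.png",np.hstack([A,B]))
E
```

```text
6.1 [631.90393631  -8.3984421  180.16036618] [-0.00903012  0.32983163 -1.98119223] [-0.10247778  0.03367088 -0.03589604]
```

View pics/c3.png

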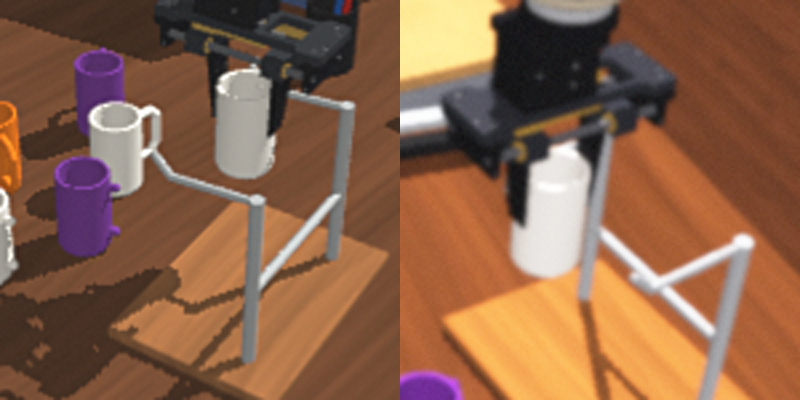

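The handle is hooked behind the finger and the mug is clear of the hook tip. The handle underside is about 4 mm above the hook, so I'm lowering to contact.

Call:
move_arm:
  commands:
    - [[0,0,-0.2],[0,0,0],0.4]
    - [[0,0,-0.1],[0,0,0],0.4]
    - [[0,0,0],[0,0,0],0.4]

```text
t: 6.5
eef_pos: [632.0, -8.4, 177.2]
tcp_rot: [3.141, 0.0, 1.729]
ft_force: [0.3, 0.6, -1.8]
opening: 0.614
grip_force: 30.1
```

Call:
move_arm:
  commands:
    - [[0,0,-0.1],[0,0,0],0.4]
    - [[0,0,0],[0,0,0],0.4]

```text
t: 6.7
eef_pos: [632.3, -8.4, 176.6]
tcp_rot: [3.14, 0.0, 1.729]
ft_force: [0.9, 0.1, 2.1]
opening: 0.615
grip_force: 30.1
```

Call:
move_arm:
  commands:
    - [[0,0,-0.1],[0,0,0],0.4]
    - [[0,0,0],[0,0,0],0.4]

```text
t: 6.9
eef_pos: [632.5, -8.3, 176.1]
tcp_rot: [3.139, 0.0, 1.729]
ft_force: [0.9, 0.9, 6.6]
opening: 0.615
grip_force: 30.0
```

Call:
move_arm:
  commands:
    - [[0,0,0],[0,0,0],0.62]
    - [[0,0,0],[0,0,0],0.63]
    - [[0,0,0],[0,0,0],0.65]
    - [[0,0,0],[0,0,0],0.7]
    - [[0,0,0],[0,0,0],0.8]
    - [[0,0,0],[0,0,0],0.8]
    - [[0,0,0],[0,0,0],0.8]

```text
t: 7.6
eef_pos: [631.9, -8.4, 175.1]
tcp_rot: [3.142, 0.0, 1.729]
ft_force: [1.0, 1.3, 0.0]
opening: 0.791
grip_force: 0.0
```

```bash
python3 - <<'E'
from h import *
a=read_camera("scene");b=read_camera("side")
A=cv2.resize(a[170:320,220:370],(400,400),interpolation=cv2.INTER_CUBIC);B=cv2.resize(b[110:260,270:420],(400,400),interpolation=cv2.INTER_CUBIC)
cv2.imwrite("pics/c4.png",np.hstack([A,B]))
E
```

```text
(no output)
```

View pics/c4.png

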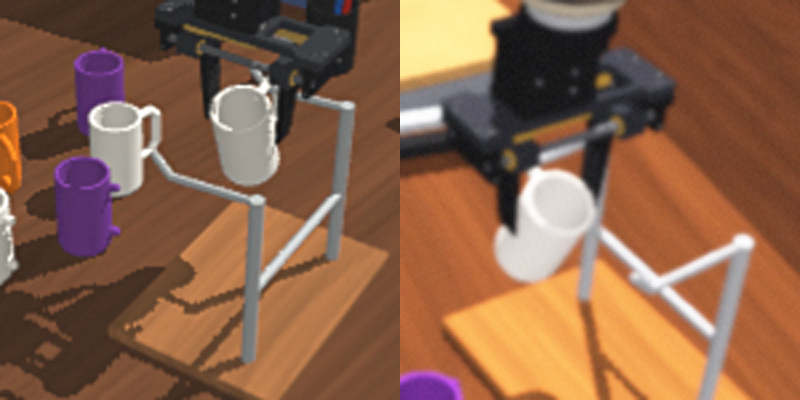

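The left mug hangs tipped on its hook: scene half (245,130), side half (550,215). Retreating up, then over the middle mug.

Call:
move_arm:
  commands:
    - [[0,0,1.5],[0,0,0],0.8]
    - [[0,0,2.5],[0,0,0],0.8]
    - [[0,0,3],[0,0,0],0.8]
    - [[0,0,0],[0,0,0],0.8]
    - [[-4,0.1,-0.2],[0,0,-3.5],1]
    - [[-4,0.1,-0.2],[0,0,-3.5],1]
    - [[-4,0.1,-0.2],[0,0,-3.5],1]
    - [[-4,0.1,-0.2],[0,0,-3.5],1]
    - [[-3.2,0.1,-0.2],[0,0,0],1]
    - [[0,0,0],[0,0,0],1]

```text
t: 8.7
eef_pos: [436.4, -3.0, 234.9]
tcp_rot: [-3.14, -0.0, 1.485]
ft_force: [0.1, -0.1, 0.2]
opening: 0.999
grip_force: 0.0
```

Call:
move_arm:
  commands:
    - [[0,0,0],[0,0,0],1]
    - [[0,0,0],[0,0,0],1]

```text
t: 8.9
eef_pos: [440.9, -3.5, 235.1]
tcp_rot: [3.141, 0.0, 1.485]
ft_force: [-0.3, -0.7, 0.7]
opening: 1.003
grip_force: 0.0
```

```bash
cat > meas.py <<'E'
from rim import *
import sys
np.set_printoptions(precision=1,suppress=True)
g=np.array([float(sys.argv[1]),float(sys.argv[2])]);hd=np.radians(float(sys.argv[3]))
s=state();ci=camera_info("wrist");im=read_camera("wrist");np.save("w3.npy",im)
print(s["t"],s["eef_pos"],s["tcp_rot"])
u,v=map(int,proj(ci,[*g,85]));print("expected px",u,v)
c,k=rim(im,(max(0,u-60),max(0,v-90),u+60,v+55));print(c.min(0),c.max(0),cv2.contourArea(c))
far=c[c[:,1]>=np.percentile(c[:,1],55)]
P=np.array([onz(ci,a,b,95)[:2] for a,b in far])
A=np.c_[2*P,np.ones(len(P))];q=np.linalg.lstsq(A,(P**2).sum(1),rcond=None)[0];ctr=q[:2]
print("rim",ctr,np.sqrt(q[2]+ctr@ctr))
W=np.array([onz(ci,a,b,80)[:2] for a,b in c])-ctr
h=W@[np.cos(hd),np.sin(hd)];e=W[h>h.max()-4].mean(0);print("handle",np.linalg.norm(e),np.degrees(np.arctan2(e[1],e[0])))
E
python3 meas.py 440 -2 85
```

```text
8.9 [440.9  -3.5 235.1] [3.1 0.  1.5]
expected px 278 198
[250 135] [304 225] 2803.5
rim [438.1  -1.2] 29.564509092412973
handle 67.13122682461099 84.84376737767285
```

Call:
move_arm:
  commands:
    - [[-0.28,0.23,-3],[0,0,0],1]
    - [[0,0,-4],[0,0,0],1]
    - [[0,0,-4],[0,0,0],1]
    - [[0,0,-4],[0,0,0],1]
    - [[0,0,-2],[0,0,0],1]
    - [[0,0,-1.4],[0,0,0],1]
    - [[0,0,0],[0,0,0],1]
    - [[0,0,0],[0,0,0],0.5]
    - [[0,0,0],[0,0,0],0.4]
    - [[0,0,0],[0,0,0],0.4]

```text
t: 9.95
eef_pos: [437.6, -1.1, 51.9]
tcp_rot: [3.14, 0.0, 1.485]
ft_force: [-0.6, -0.2, -0.3]
opening: 0.804
grip_force: 0.0
```

Call:
move_arm:
  commands:
    - [[0,0,0],[0,0,0],0.4]
    - [[0,0,0],[0,0,0],0.4]
    - [[0,0,0],[0,0,0],0.4]

```text
t: 10.25
eef_pos: [437.4, -1.1, 51.5]
tcp_rot: [3.141, 0.0, 1.485]
ft_force: [-0.0, 0.1, 5.4]
opening: 0.615
grip_force: 30.0
```

Call:
move_arm:
  commands:
    - [[0,0,1],[0,0,0],0.4]
    - [[0,0,3],[0,0,0],0.4]
    - [[0,0,4],[0,0,0],0.4]
    - [[0,0,4],[0,0,0],0.4]
    - [[0,0,3.5],[0,0,0],0.4]
    - [[0,0,0],[0,0,2],0.4]
    - [[2,-2.6,0],[0,0,3],0.4]
    - [[2.5,-3.2,0],[0,0,3],0.4]
    - [[2.5,-3.2,0],[0,0,3],0.4]
    - [[2.5,-3.2,0],[0,0,3],0.4]

```text
t: 11.25
eef_pos: [532.5, -124.3, 206.8]
tcp_rot: [-3.141, -0.0, 1.732]
ft_force: [0.4, 0.6, -1.8]
opening: 0.612
grip_force: 30.0
```

Call:
move_arm:
  commands:
    - [[2.5,-3.2,0],[0,0,0],0.4]
    - [[2,-2.6,0],[0,0,0],0.4]
    - [[1,-1.3,0],[0,0,0],0.4]
    - [[0.4,-0.4,0],[0,0,0],0.4]
    - [[0,0,0],[0,0,0],0.4]
    - [[0,0,0],[0,0,0],0.4]

```text
t: 11.85
eef_pos: [590.5, -197.2, 206.3]
tcp_rot: [-3.141, -0.0, 1.73]
ft_force: [0.5, 0.3, -2.1]
opening: 0.612
grip_force: 30.0
```

```bash
python3 - <<'E'
from h import *
s=state();print(s["t"],s["eef_pos"],s["tcp_rot"],s["opening"])
a=read_camera("scene");b=read_camera("side")
A=cv2.resize(a[170:320,200:350],(400,400),interpolation=cv2.INTER_CUBIC);B=cv2.resize(b[110:260,270:420],(400,400),interpolation=cv2.INTER_CUBIC)
cv2.imwrite("pics/c5.png",np.hstack([A,B]))
E
```

```text
11.85 [ 590.49501092 -197.19469672  206.33130865] [-3.14113533e+00 -4.37384125e-04  1.72981388e+00] 0.612464067997865
```

View pics/c5.png

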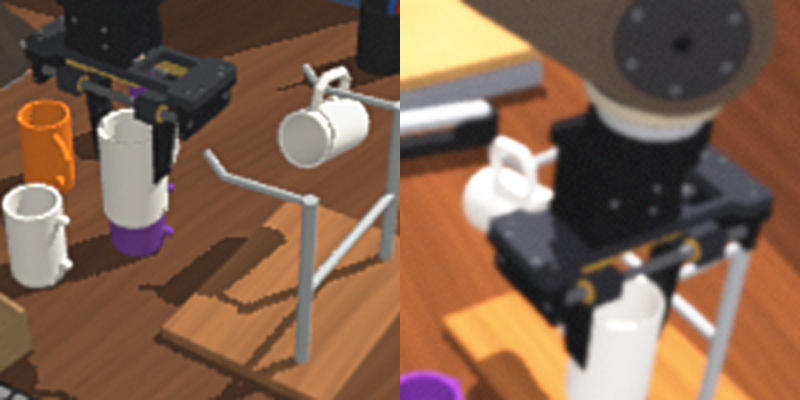

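The left mug hangs settled, scene half (325,130). The second mug is held upright left of the right hook tip (210,158), same relation as before. Threading it the same way.

Call:
move_arm:
  commands:
    - [[1,0.15,0],[0,0,0],0.4]
    - [[1,0.15,0],[0,0,0],0.4]
    - [[1,0.15,0],[0,0,0],0.4]
    - [[1,0.15,0],[0,0,0],0.4]
    - [[1,0.15,0],[0,0,0],0.4]
    - [[1,0.15,0],[0,0,0],0.4]
    - [[1,0.1,0],[0,0,0],0.4]
    - [[0,0,0],[0,0,0],0.4]
    - [[0,0,-1],[0,0,0],0.4]
    - [[0,0,-0.8],[0,0,0],0.4]

```text
t: 12.95
eef_pos: [660.6, -188.1, 187.2]
tcp_rot: [-3.141, -0.0, 1.729]
ft_force: [-0.6, -0.3, -3.5]
opening: 0.612
grip_force: 30.0
```

Call:
move_arm:
  commands:
    - [[0,0,-0.5],[0,0,0],0.4]
    - [[0,0,-0.3],[0,0,0],0.4]
    - [[0,0,-0.2],[0,0,0],0.4]
    - [[0,0,-0.1],[0,0,0],0.4]
    - [[0,0,0],[0,0,0],0.4]

```text
t: 13.45
eef_pos: [661.6, -188.1, 177.8]
tcp_rot: [3.14, 0.001, 1.729]
ft_force: [2.8, 0.7, 1.6]
opening: 0.612
grip_force: 30.0
```

Call:
move_arm:
  commands:
    - [[0,0,-0.1],[0,0,0],0.4]
    - [[0,0,0],[0,0,0],0.4]

```text
t: 13.65
eef_pos: [661.9, -188.1, 177.2]
tcp_rot: [3.139, 0.001, 1.729]
ft_force: [3.0, 1.1, 5.3]
opening: 0.615
grip_force: 30.0
```

Call:
move_arm:
  commands:
    - [[0,0,0],[0,0,0],0.62]
    - [[0,0,0],[0,0,0],0.63]
    - [[0,0,0],[0,0,0],0.65]
    - [[0,0,0],[0,0,0],0.7]
    - [[0,0,0],[0,0,0],0.8]
    - [[0,0,0],[0,0,0],0.8]
    - [[0,0,0],[0,0,0],0.8]

```text
t: 14.35
eef_pos: [661.1, -188.1, 176.2]
tcp_rot: [3.142, 0.0, 1.729]
ft_force: [-1.2, -0.8, -0.1]
opening: 0.799
grip_force: 0.0
```

Call:
move_arm:
  commands:
    - [[0,0,1.5],[0,0,0],0.8]
    - [[0,0,2.5],[0,0,0],0.8]
    - [[0,0,3],[0,0,0],0.8]
    - [[0,0,0],[0,0,0],0.8]
    - [[-4,0,-0.2],[0,0,-8],1]
    - [[-4,0,-0.2],[0,0,-8],1]
    - [[-4,-0.5,-0.2],[0,0,-8],1]
    - [[-4,-0.6,-0.2],[0,0,-8],1]
    - [[-4,-0.6,-0.2],[0,0,-8],1]
    - [[-1.3,-0.4,0],[0,0,-8],1]

```text
t: 15.35
eef_pos: [445.1, -208.8, 236.5]
tcp_rot: [-3.141, 0.0, 0.885]
ft_force: [0.3, 0.5, -0.5]
opening: 0.997
grip_force: 0.0
```

Call:
move_arm:
  commands:
    - [[0,0,0],[0,0,-8],1]
    - [[0,0,0],[0,0,-8],1]
    - [[0,0,0],[0,0,-8],1]
    - [[0,0,0],[0,0,-8],1]
    - [[0,0,0],[0,0,0],1]
    - [[0,0,0],[0,0,0],1]

```text
t: 15.95
eef_pos: [448.1, -209.0, 236.4]
tcp_rot: [3.141, -0.0, 0.337]
ft_force: [0.1, 1.1, -0.1]
opening: 0.998
grip_force: 0.0
```

```bash
python3 meas.py 447 -209 19; python3 - <<'E'
from h import *
s=state();print(s["tcp_rot"],s["joints"])
w=np.load("w3.npy");a=read_camera("scene");b=read_camera("side")
A=cv2.resize(a[170:320,170:370],(400,300),interpolation=cv2.INTER_CUBIC);B=cv2.resize(b[110:260,220:420],(400,300),interpolation=cv2.INTER_CUBIC)
W=cv2.resize(w,(400,300));Z=cv2.resize(a,(400,300))
cv2.imwrite("pics/c6.png",np.vstack([np.hstack([A,B]),np.hstack([W,Z])]))
E
```

```text
15.95 [ 448.1 -209.   236.4] [ 3.1 -0.   0.3]
expected px 280 199
[252 159] [306 228] 2630.0
rim [ 445.5 -207.9] 29.745242732947546
handle 44.72586480815124 18.74472969192599
[ 3.14142428e+00 -7.19601320e-05  3.36859073e-01] [-5.70172452e-01  2.80995738e-01  1.84205557e+00 -5.52724008e-05
  1.01836439e+00  6.63793809e-01]
```

View pics/c6.png

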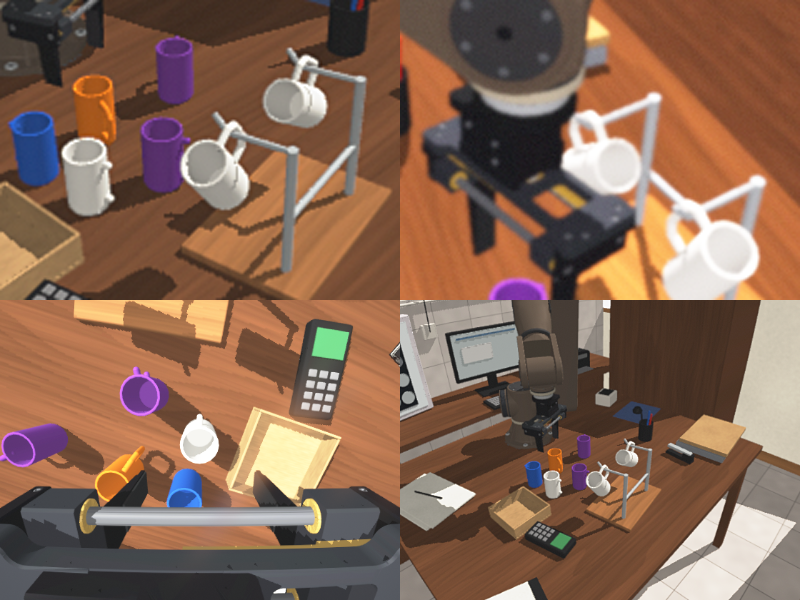

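Both mugs hang settled on their hooks (scene crop (295,100) and (215,170)). The wrist view (lower left) shows the broken mug at (200,440) with its stubs pointing up, and the box rim corners at (258,408), (340,437), (309,510) and (228,490).

Call:
move_arm:
  commands:
    - [[-0.25,0.1,-3],[0,0,0],1]
    - [[0,0,-4],[0,0,0],1]
    - [[0,0,-4],[0,0,0],1]
    - [[0,0,-4],[0,0,0],1]
    - [[0,0,-2],[0,0,0],1]
    - [[0,0,-1.4],[0,0,0],1]
    - [[0,0,0],[0,0,0],1]
    - [[0,0,0],[0,0,0],0.5]
    - [[0,0,0],[0,0,0],0.4]
    - [[0,0,0],[0,0,0],0.4]

```text
t: 17.1
eef_pos: [446.0, -208.3, 53.0]
tcp_rot: [3.14, -0.001, 0.333]
ft_force: [-0.6, 0.9, -0.5]
opening: 0.801
grip_force: 0.0
```

Call:
move_arm:
  commands:
    - [[0,0,0],[0,0,0],0.4]
    - [[0,0,0],[0,0,0],0.4]
    - [[0,0,0],[0,0,0],0.4]
    - [[0,0,1],[0,0,0],0.4]
    - [[0,0,3],[0,0,0],0.4]
    - [[0,0,3],[0,0,0],0.4]
    - [[0,0,3],[0,0,0],0.4]
    - [[0,0,0],[0,0,0],0.4]

```text
t: 17.9
eef_pos: [446.7, -208.7, 155.8]
tcp_rot: [3.137, -0.004, 0.333]
ft_force: [-0.7, 0.4, -3.0]
opening: 0.615
grip_force: 30.0
```

```bash
python3 - <<'E'
from h import *
np.set_printoptions(precision=1,suppress=True)
s=camera_info("scene");im=read_camera("scene")
hsv=cv2.cvtColor(im,cv2.COLOR_BGR2HSV)
# measured wrist corners: pose of that picture differs from now by the TCP shift
ci=camera_info("wrist");T=np.array(ci["cam_to_world"]);T[:3,3]+=np.array([448.1,-209,236.4])-state()["eef_pos"];ci=dict(ci,cam_to_world=T)
P=[onz(ci,u*1.4,(v-300)*1.4,50) for u,v in((258,408),(340,437),(309,510),(228,490))]
print(np.array(P)[:,:2],np.mean(P,0))
S=[tri(ci,(258*1.4,108*1.4),s,(294/1.4,405/1.4)),tri(ci,(228*1.4,190*1.4),s,(240/1.4,369/1.4))]
print(S)
E
```

```text
[[ 528.5 -285.3]
 [ 531.7 -446.9]
 [ 379.7 -462.4]
 [ 369.1 -292.4]] [ 452.2 -371.8   50. ]
[(array([ 528. , -289.6,   38. ]), np.float64(2.1724563749439416)), (array([ 363.4, -296.5,   34.8]), np.float64(1.7570525267500197))]
```

Call:
move_arm:
  commands:
    - [[0.2,-2.6,0],[0,0,0],0.4]
    - [[0.2,-4,0],[0,0,0],0.4]
    - [[0.2,-4,0],[0,0,0],0.4]
    - [[0.1,-4,0],[0,0,0],0.4]
    - [[0,-2,0],[0,0,0],0.4]
    - [[0,0,0],[0,0,0],0.4]
    - [[0,0,-3],[0,0,0],0.4]
    - [[0,0,-3],[0,0,0],0.4]
    - [[0,0,-2.2],[0,0,0],0.4]
    - [[0,0,-0.6],[0,0,0],0.4]

```text
t: 18.95
eef_pos: [451.4, -372.1, 61.2]
tcp_rot: [-3.137, 0.002, 0.333]
ft_force: [-0.7, 0.7, -1.6]
opening: 0.612
grip_force: 30.0
```

Call:
move_arm:
  commands:
    - [[0,0,-0.3],[0,0,0],0.4]
    - [[0,0,-0.2],[0,0,0],0.4]
    - [[0,0,0],[0,0,0],0.4]

```text
t: 19.25
eef_pos: [452.9, -374.1, 59.8]
tcp_rot: [3.141, -0.0, 0.333]
ft_force: [0.2, -0.6, -2.6]
opening: 0.614
grip_force: 30.0
```

Call:
move_arm:
  commands:
    - [[0,0,-0.1],[0,0,0],0.4]
    - [[0,0,0],[0,0,0],0.4]

```text
t: 19.45
eef_pos: [452.8, -374.2, 58.7]
tcp_rot: [3.141, -0.0, 0.333]
ft_force: [0.6, -0.2, -2.6]
opening: 0.614
grip_force: 30.0
```

Call:
move_arm:
  commands:
    - [[0,0,-0.1],[0,0,0],0.4]
    - [[0,0,0],[0,0,0],0.4]

```text
t: 19.65
eef_pos: [452.8, -374.2, 57.5]
tcp_rot: [3.141, -0.0, 0.333]
ft_force: [0.7, 0.6, 2.0]
opening: 0.617
grip_force: 30.0
```

Call:
move_arm:
  commands:
    - [[0,0,-0.1],[0,0,0],0.4]
    - [[0,0,0],[0,0,0],0.4]

```text
t: 19.85
eef_pos: [452.8, -374.3, 57.4]
tcp_rot: [3.141, -0.0, 0.333]
ft_force: [-2.5, 2.2, 13.1]
opening: 0.615
grip_force: 30.0
```

On the floor of the box. Releasing and rising.

Call:
move_arm:
  commands:
    - [[0,0,0],[0,0,0],0.63]
    - [[0,0,0],[0,0,0],0.68]
    - [[0,0,0],[0,0,0],0.75]
    - [[0,0,0],[0,0,0],0.8]
    - [[0,0,0],[0,0,0],0.8]
    - [[0,0,2],[0,0,0],0.8]
    - [[0,0,4],[0,0,0],0.8]
    - [[0,0,4],[0,0,0],0.8]
    - [[0,0,4],[0,0,0],0.8]
    - [[0,0,2],[0,0,0],0.8]

```text
t: 20.85
eef_pos: [453.2, -374.6, 219.6]
tcp_rot: [3.138, -0.002, 0.333]
ft_force: [0.4, -0.4, -0.1]
opening: 0.799
grip_force: 0.0
```

Call:
move_arm:
  commands:
    - [[0,0,0],[0,0,0],0.8]
    - [[0,0,0],[0,0,0],0.8]
    - [[0,0,0],[0,0,0],0.8]

```text
t: 21.15
eef_pos: [452.2, -373.7, 214.8]
tcp_rot: [-3.14, 0.001, 0.333]
ft_force: [-0.3, -0.5, -0.7]
opening: 0.801
grip_force: 0.0
```

```bash
python3 - <<'E'
from h import *
s=state();print(s["t"],s["eef_pos"],s["ft_force"])
w=read_camera("wrist");a=read_camera("scene");b=read_camera("side")
A=cv2.resize(a[170:350,110:350],(400,300),interpolation=cv2.INTER_CUBIC)
cv2.imwrite("pics/c7.png",np.vstack([np.hstack([A,cv2.resize(b,(400,300))]),np.hstack([cv2.resize(w,(400,300)),cv2.resize(a,(400,300))])]))
E
```

```text
21.15 [ 452.24263508 -373.71358844  214.77960709] [-0.27070771 -0.53085323 -0.65508213]
```

View pics/c7.png

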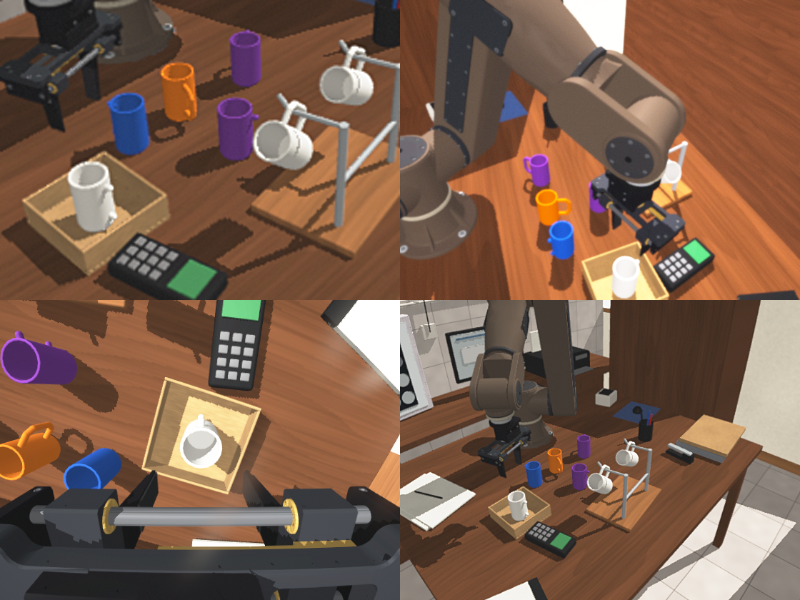

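The broken mug stands upright in the box at (93,195), and both sound mugs hang on their hooks at (283,142) and (345,82). The bystanders haven't moved and the arm is clear. Handing in.

```bash
python3 -c "
from cell import env
print(env.job_done())"
```

```text
the job is handed in; nothing more can be done
None
```

The job is handed in: both sound mugs hang on the stand, one per hook, the broken mug stands upright in the discard box, and the pen pot, card terminal and stapler were left alone, all in about 21 s of robot time.

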